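Tune the coil slug of a hearing-loop transmitter

TASK

Take the yellow plastic tuning tool from its stand, feel its blade into the slot of the brittle ferrite slug sunk in the white coil of the opened transmitter, and, keeping a light downward pressure (about 3 to 8 N, never above 15 N), turn the slug clockwise until its white pointer stands at the green mark and keep the tool pressed there a moment. Then put the tool back in its stand, upright and fully home, let go, and leave everything else on the desk where it is.

Things in the scene. Friction and masses are not known exactly. Their poses are not given: they have to be found in the camera images.
- transmitter: Opened grey tray 160 x 120 x 40 mm (x, y, z) fixed to the desk, circuit board inside; in its centre the white coil tube, 33 mm inside and 41 mm outside diameter, with copper turns. Origin: centre of the tray's underside, z up. The green mark lies on the tube's rim on the tray's +x side. Nothing on it is above 59 mm.
- bore (a point): Centre of the coil tube's mouth, 58 mm above the desk, on the slug's turning axis; axes as the transmitter's. The slug's top (31 mm diameter) lies 6 to 21 mm below this mouth: the depth differs each time, is not measured and must be felt.
- slug (a joint): Angle (rad) of the black ferrite slug in the tube: how far its white pointer, at one end of the slot, stands counter-clockwise (from above) of the green mark; 0 = at the mark. Starts at 0.9 to 1.6, stops at 1.8 and -0.6; turn it clockwise. Slot along the pointer, centred, closed at both ends: 17.5 long, 5 wide, 3 mm deep. Stays where left (0.03 N m friction); yields 1 mm per 10 N of pressing.
- tuner: Yellow plastic tuning tool, about 40 g, 110 mm long, upright in its stand, blade down. Origin: middle of the blade's tip; z up along the tool. Blade 14 mm wide (x), 3 mm thick (y), 8 mm long, its last 2 mm only 12 x 2 mm; round shank 11 mm diameter up to z = 52 mm; collar 30 mm diameter to 56 mm; square handle 18 x 18 mm (faces across x and y) from 56 to 110 mm.
- stand: Grey block 70 x 70 x 60 mm fixed to the desk, with an 18 mm round through hole upright in its centre. Origin: centre of its underside. The tool hangs in it with the collar on its top, its tip then 8 mm above the desk; the tool may stand at any yaw.
- mouse: Black computer mouse, bystander, 100 x 60 mm, 34 mm high. Origin under its centre.
- phone: Phone with yellow edge, bystander, 148 x 72 x 9 mm. Origin under its centre.
- cover: Grey sheet cover of the transmitter, bystander, 164 x 124 x 10 mm. Origin under its centre.
- mug: Blue mug, bystander, 76 mm diameter, 90 mm high. Origin under its centre.
- screwdish: Shallow white dish, bystander, 76 mm diameter, 20 mm high. Origin under its centre.
- screwdriver: Screwdriver lying on the desk, bystander. Origin at its underside.
- budcase: White earbud case, bystander, 55 x 45 x 22 mm. Origin under its centre.
Things that resemble listed ones, but are neither listed nor needed, are in the scene too. Several things have the shape of the stand; the one meant has the colours described above.

How it is judged:
By the outcome, as a careful person would: the job done as asked, in the order asked, and still so for the second after the job is handed in, with the robot touching nothing.
It also fails if it takes over 59 s, if anything falls off the work surface, if the arm or the gripper's body presses on something with over 40 N, if the wrist force passes 120 N, or if a joint passes its speed limit or range.

ROBOT

A 6-joint arm with a two-finger parallel gripper is mounted at the origin on the work surface. World frame = base frame: x ahead of the robot, y to its left, z up, the work surface at z = 0. Lengths are in m, angles in rad, forces in N, time in s.
With the tool pointing down it reaches from about 0.4 to 0.825 m from the base axis. Payload 7 kg.
Tool frame: the origin (TCP) lies on the mounting face of the last link; the fingertips stand 173 mm ahead of it and the grasp point (between the pads) lies 155 mm ahead of it (arm.tcp_to_tips is the distance from the TCP to the fingertips, in m); z points along the fingers, y is the line along which they close (so a half turn about z gives the same grasp; the last joint's range is limited). The gripper opens to 85 mm and grips with 20 to 120 N. Pads are 22 mm wide; open, the fingers measure 114 mm over their backs; the gripper's body (76 mm by 85 mm) begins 54 mm behind the grasp point. The pads swing forward as they close: fully open they stand 13 mm farther back than shut.
Start: joints at [-0.865, 0.359, 0.012, 0, -1.224, -0.288], TCP at [0.274, -0.617, 0.405] pointing down, gripper open.
Joint ranges: [-3.07, 3.07], [-1.43, 2.12], [-1.02, 1.25], [-3.03, 1.67], [-3.05, -0], [-3.03, 3.03]. Speed limits (rad/s): [2.39, 2.39, 3.01, 3.14, 3.14, 3.14].

INTERFACE

Orientations are given as a rotation vector (axis times angle).
In Python, from station import arm gives the robot as it stands. The module is installed in compiled form; this text tells all that it offers.
- The arm moves only by the shell command python3 -m jog 'ROWS'. ROWS is a JSON object of lists of equal length, an entry for each row: "delta_pos": the shift along the tool's x, y, z in mm, a list of three; "rotation": the turn, a rotation vector about the tool's x, y, z in degrees, a list of three; "claw": the closure in counts, from 0 (fully open) to 255 (shut). In form: {"delta_pos": [[tx, ty, tz], ...], "rotation": [[rx, ry, rz], ...], "claw": [claw, ...]}. A call has 1 to 20 rows; each row is the pose to reach, as a shift and turn from the pose commanded when the call began, along the tool's axes at that moment; what a row does not reach only later rows make up. A row lasts 1/10 s, in which the tool goes at most 50 mm and 8.59 degrees, less where a joint would pass 70% of its speed; a pose out of reach is approached as far as the arm can. A call with a gripper value outside its range is refused whole. The fingers move at their own pace and stop on an object; the grip force is fixed at half the most. Time passes only in rows, so rows that repeat a pose let the fingers close. It gives the time, the measured TCP pose, the force, the opening and the grip force at its end, in the units of the state.
- arm.get_state(): the state, without advancing time (a new reading comes with each control period).
- arm.get_image(name): name is "scene" or "top" or "wrist"; returns a dict with "pixels" (384x512x3 uint8, blue, green, red), "fov_y" (degrees; the focal length in pixels is half the picture's height over the tangent of half this angle, whatever the lens; pixels are square), "cx", "cy" (the principal point, pixels), "origin" and "rotation" of the camera in the world. Camera axes: x right, y up, looking along -z (the intrinsics and any distortion apply to the point x, -y, -z); pixel columns grow to the right and rows downward; lengths in m; the calibration is good to about 2 mm. A picture is of the moment at which its call begins. There is no depth.
- arm.finish_job(): hands the job in; it is judged then, once.
The state is a dict: "clock": time; "qpos": joint angles; "joint_velocities": joint speeds; "tau": joint torques, N m; "position": TCP position; "orientation": TCP orientation; "ft_force": force on the tool from outside, world axes, zero at the start; "ft_torque": the same for the moment, N m; "width": finger opening in m; "finger_force": force on a finger pad.
Only numpy, scipy, OpenCV 4.12 (cv2) and the standard library are available. Lean on these libraries where they do the work, as an engineer would, in place of code of your own. Each camera call takes 0.05 s, during which the arm holds its last target. There are 200 camera calls.

## Working session

There is one attempt and no reset: what is moved stays moved. The work goes in short steps, Python scripts to look and compute and a shell command to move; the robot and the scene stay as the last step left them, time stands still between calls to the robot, and variables do not carry over. Pictures are saved under pics/ and viewed, at most 10 in all, crops included, and the job is handed in when it is done.

```bash
mkdir -p pics; cat > h.py <<'E'
import numpy as np, cv2, pickle
from station import arm
from scipy.spatial.transform import Rotation as R
def grab(n):
    im=arm.get_image(n); pickle.dump(im,open(f'pics/{n}.pkl','wb')); return im
def ray(im,u,v):
    f=im['pixels'].shape[0]/2/np.tan(np.radians(im['fov_y'])/2)
    d=np.array([(u-im['cx'])/f,-(v-im['cy'])/f,-1.0])
    Rm=np.array(im['rotation']); 
    if Rm.shape!=(3,3): Rm=R.from_rotvec(Rm).as_matrix()
    return np.array(im['origin']),Rm@d
def onz(im,u,v,z):
    o,d=ray(im,u,v); return o+d*(z-o[2])/d[2]
def proj(im,p):
    f=im['pixels'].shape[0]/2/np.tan(np.radians(im['fov_y'])/2)
    Rm=np.array(im['rotation'])
    if Rm.shape!=(3,3): Rm=R.from_rotvec(Rm).as_matrix()
    c=Rm.T@(np.array(p)-im['origin']); return im['cx']+f*c[0]/-c[2], im['cy']-f*c[1]/-c[2]
def tri(a,b):
    (o1,d1),(o2,d2)=a,b; d1=d1/np.linalg.norm(d1); d2=d2/np.linalg.norm(d2)
    s=np.linalg.lstsq(np.c_[d1,-d2],o2-o1,rcond=None)[0]
    p,q=o1+s[0]*d1,o2+s[1]*d2; return (p+q)/2,np.linalg.norm(p-q)
E
python3 - <<'E'
from h import *
ims=[grab(n) for n in("scene","top")]
for n,i in zip("st",ims): print(n,{k:v for k,v in i.items() if k!='pixels'}); cv2.imwrite(f'pics/{n}0.png',cv2.resize(i['pixels'],(800,600),interpolation=cv2.INTER_CUBIC))
print(arm.get_state())
E
```

```text
s {'fov_y': 46.75548805284528, 'cx': 263.4859486821103, 'cy': 191.17409096404702, 'origin': array([1.30488469, 0.75617652, 0.9325081 ]), 'rotation': array([0.4033682 , 1.05341055, 2.18422788])}
t {'fov_y': 43.947080418185436, 'cx': 262.21461018621966, 'cy': 188.01617759131543, 'origin': array([ 4.13963590e-01, -1.16537136e-04,  1.64363490e+00]), 'rotation': array([ 0.08012798, -0.07847475, -1.58870561])}
{'clock': 0.1, 'qpos': array([-8.64954989e-01,  3.59315535e-01,  1.11416261e-02, -2.64727208e-04,
       -1.22410502e+00, -2.88085570e-01]), 'joint_velocities': array([ 8.79240894e-05, -2.43338845e-03,  1.68114823e-04,  2.54497049e-03,
       -6.19797019e-05,  2.82941244e-04]), 'tau': array([-2.26046221e-03, -5.84761333e+01,  2.94110227e+01,  6.95459425e+00,
       -3.17702419e-03, -1.22554374e-05]), 'position': array([ 0.27376539, -0.61680219,  0.40386104]), 'orientation': array([ 6.51208040e-01, -3.07285881e+00, -2.23321061e-03]), 'ft_force': array([ 0.09674935, -0.87937337,  0.3846234 ]), 'ft_torque': array([ 0.0114279 , -0.05066737,  0.05126309]), 'finger_force': 0.0, 'width': 0.08536506957800792}
```

View pics/s0.png

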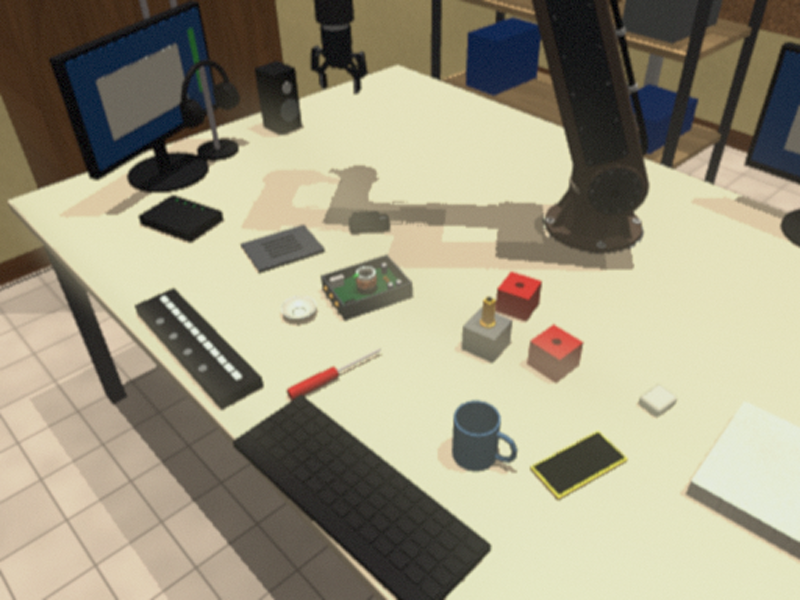

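View pics/t0.png

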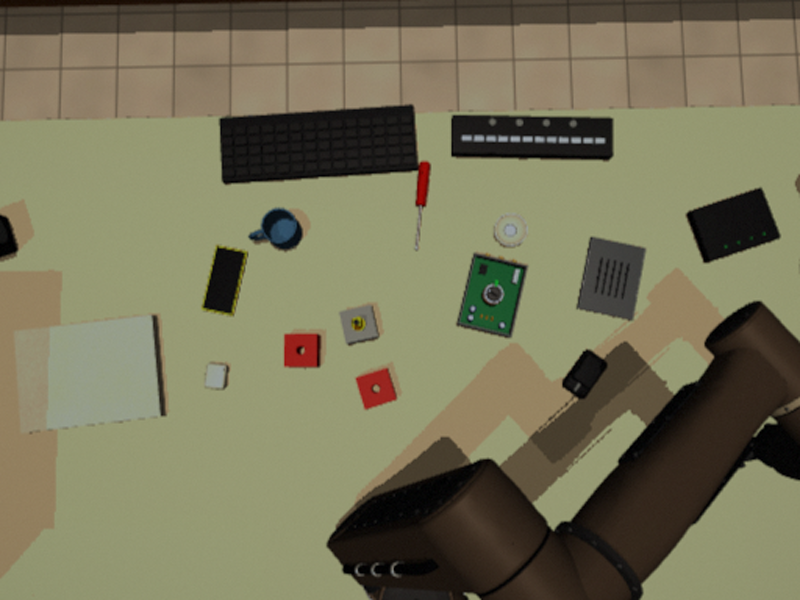

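The scene view shows the tool in the grey stand (handle top at about (489,298), stand at about (487,335)) and the coil at about (366,277). The top view has the stand at (359,324) and the coil at (493,293). Red stand lookalikes are next to the stand. Those are 800x600 display pixels.

```bash
python3 - <<'E'
from h import *
L=lambda n: pickle.load(open(f'pics/{n}.pkl','rb'))
s,t=L('scene'),L('top'); k=.64
for n,im,c in(('s',s,(489*k,312*k)),('t',t,(359*k,324*k))):
    hsv=cv2.cvtColor(im['pixels'],cv2.COLOR_BGR2HSV)
    m=((abs(hsv[...,0].astype(int)-25)<9)&(hsv[...,1]>130)).astype(np.uint8)
    w=np.zeros_like(m); x,y=map(int,c); w[y-22:y+22,x-22:x+22]=1; m&=w
    v,u=np.nonzero(m); print(n,'yellow',u.min(),u.max(),v.min(),v.max(),u.mean(),v.mean(),m.sum())
p,e=tri(ray(s,489*k,298*k),ray(t,358*k,323*k)); print('handle top',p,e)
p,e=tri(ray(s,366.5*k,273*k),ray(t,493*k,293*k)); print('coil mouth',p,e)
print('stand top-plane',onz(t,359*k,324*k,.06),onz(t,493*k,293*k,.058))
# tray corners from top
for q in((474,252),(527,263),(512,336),(457,325)): print('tray corner',onz(t,q[0]*k,q[1]*k,.04))
a=[c[y:y+75*1,x:x+100] for c,x,y in((s['pixels'],190,150),(s['pixels'],270,170),(t['pixels'],265,150),(t['pixels'],180,170))]
a=[cv2.resize(i,(400,300),interpolation=cv2.INTER_CUBIC) for i in a]
cv2.imwrite('pics/z.png',np.vstack([np.hstack(a[:2]),np.hstack(a[2:])]))
E
```

```text
s yellow 308 316 192 208 312.9655172413793 196.6551724137931 29
t yellow 225 233 203 211 229.0 206.91803278688525 61
handle top [0.50935766 0.10832925 0.11573674] 0.0020540213373640205
coil mouth [ 0.57193899 -0.17811178  0.05399405] 0.002377796786410873
stand top-plane [0.51134112 0.10935977 0.06      ] [ 0.57239424 -0.17850575  0.058     ]
tray corner [ 0.66479958 -0.14187449  0.04      ]
tray corner [ 0.6383509  -0.25649517  0.04      ]
tray corner [ 0.48029297 -0.21861227  0.04      ]
tray corner [ 0.50630718 -0.10074176  0.04      ]
```

View pics/z.png

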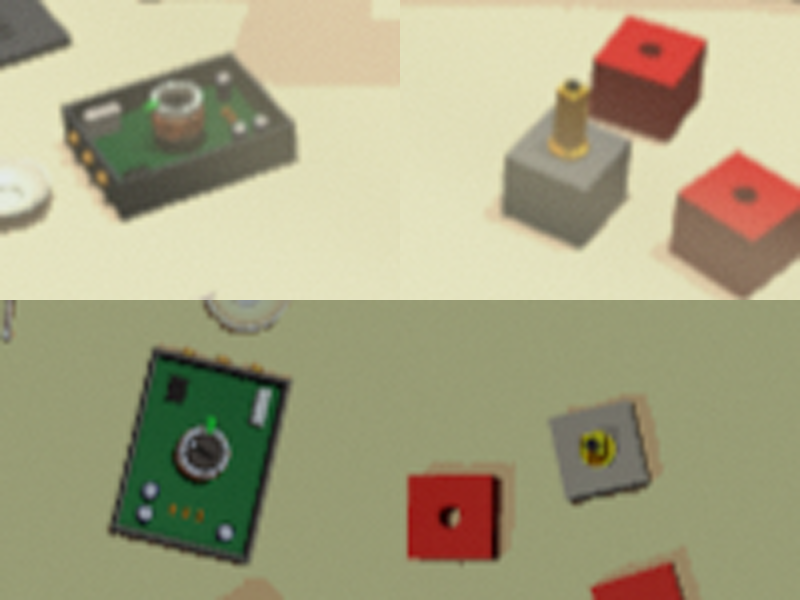

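The crops agree with the text. The tool's black-dotted handle is in the grey stand, and the green mark is on the tray's far (+x) side. The tray yaw is about -14° and the coil is at about (0.572, -0.178). Next I get the wrist camera offset and work out the first move.

```bash
cat >> h.py <<'E'
def rel(p,yaw_deg=None):
    s=arm.get_state(); Rt=R.from_rotvec(s['orientation']); 
    d=Rt.inv().apply(np.array(p)-s['position'])*1000
    y=Rt.as_matrix()[:,1]
    print('delta mm',d.round(1),'tool y dir deg',np.degrees(np.arctan2(y[1],y[0])).round(1),'tilt',Rt.as_matrix()[:,2].round(4))
    return d
E
python3 - <<'E'
from h import *
w=grab('wrist'); s=arm.get_state(); Rt=R.from_rotvec(s['orientation'])
print(w['fov_y'],'cam in tool',Rt.inv().apply(w['origin']-s['position']), 'view',Rt.inv().apply(R.from_rotvec(w['rotation']).apply([0,0,-1])),w['cx'],w['cy'])
print(Rt.as_matrix().round(3))
rel([.48,-.178,.36]); rel([.51,.108,.36])
E
```

```text
65.54974112927236 cam in tool [0.0841898  0.00030125 0.03094447] view [-0.3247477   0.0010394   0.94580011] 254.2272173326201 196.4217143411201
[[-0.914 -0.406 -0.001]
 [-0.406  0.914  0.001]
 [ 0.     0.001 -1.   ]]
delta mm [-366.5  317.4   44.3] tool y dir deg 113.9 tilt [-7.0e-04  1.1e-03 -1.0e+00]
delta mm [-509.9  566.6   44.6] tool y dir deg 113.9 tilt [-7.0e-04  1.1e-03 -1.0e+00]
```

```bash
python3 -m jog '{"delta_pos":[[-450,280,64],[-450,280,64],[-450,280,64],[-450,280,64],[-450,280,64],[-450,280,64],[-450,280,64],[-450,280,64],[-450,280,64],[-450,280,64],[-450,280,64],[-450,280,64],[-450,280,64],[-450,280,64],[-450,280,64]],"rotation":[[0,0,0],[0,0,0],[0,0,0],[0,0,0],[0,0,0],[0,0,0],[0,0,0],[0,0,0],[0,0,0],[0,0,0],[0,0,0],[0,0,0],[0,0,0],[0,0,0],[0,0,0]],"claw":[0,0,0,0,0,0,0,0,0,0,0,0,0,0,0]}'
python3 - <<'E'
from h import *
w=grab('wrist'); p=w['pixels']; cv2.imwrite('pics/w1.png',p); u,v=proj(w,[.572,-.178,.058]); print(u,v)
rel([.51,.108,.34])
u,v=int(u),int(v); cv2.imwrite('pics/w1.png',cv2.resize(p[max(v-75,0):v+75,max(u-100,0):u+100],(800,600),interpolation=cv2.INTER_CUBIC)); print(max(u-100,0),max(v-75,0))
E
```

```text
clock: 1.65
position: [0.571, -0.1793, 0.3409]
orientation: [-0.649, 3.074, -0.0]
ft_force: [-0.0, -0.5, 0.7]
width: 0.0856
finger_force: 0.0
254.5757251069192 195.49854745024473
delta mm [-60.4 287.5   0.9] tool y dir deg 113.9 tilt [ 3.e-04 -0.e+00 -1.e+00]
154 120
```

View pics/w1.png

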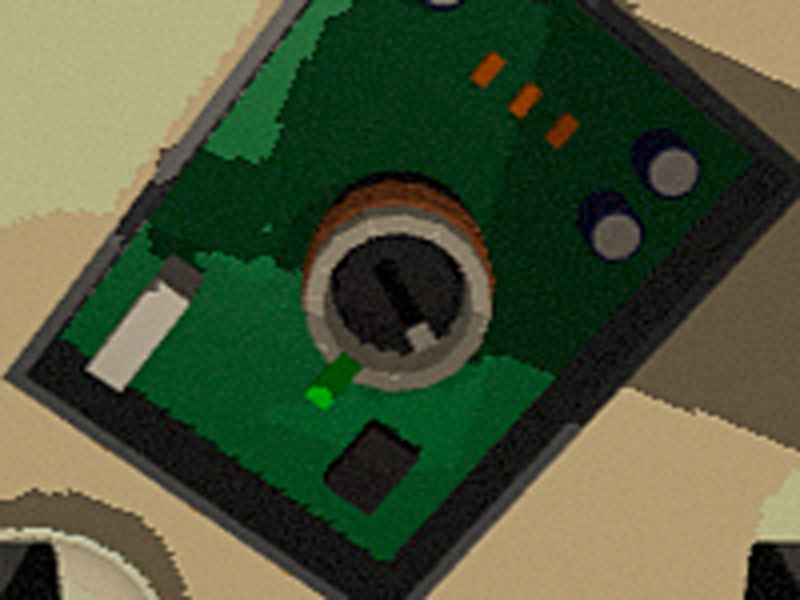

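The slug is visible in the crop. The pointer is at (420,338), the slot's far end at (383,265), the rim centre at about (398,299), and the green mark runs from (348,362) to (318,397).

```bash
python3 - <<'E'
from h import *
w=pickle.load(open('pics/wrist.pkl','rb')); px=lambda a,b:(154+(a+.5)/4-.5,120+(b+.5)/4-.5)
ang=lambda d:np.degrees(np.arctan2(d[1],d[0]))
c=onz(w,*px(398,299),.058); print('centre',c)
g=onz(w,*px(333,380),.058); print('green ang',ang(g-c))
im=w['pixels']; g0=cv2.cvtColor(im,cv2.COLOR_BGR2GRAY)
for z in(.052,.045,.037):
    P=onz(w,*px(421,338),z);Q=onz(w,*px(385,266),z); print(z,'pointer ang',ang(P-Q),'len',np.linalg.norm(P-Q),'mid',(P+Q)/2,'P-c',ang(P-c),np.linalg.norm(P-c))
# tray yaw refine from the scene top: 
t=pickle.load(open('pics/top.pkl','rb'))
E
```

```text
centre [ 0.57155613 -0.17961154  0.058     ]
green ang -13.425991962526318
0.052 pointer ang 49.23098073387949 len 0.019215176460957478 mid [ 0.5736703 -0.1774015  0.052    ] P-c 48.51615517604248 0.014012479996991033
0.045 pointer ang 49.23098073387951 len 0.019736416817443557 mid [ 0.57583585 -0.17643163  0.045     ] P-c 44.8118995141435 0.019937354693705354
0.037 pointer ang 49.23098073387963 len 0.020332120081999094 mid [ 0.57831076 -0.1753232   0.037     ] P-c 41.83018880278817 0.02764199034300619
```

```bash
python3 -m jog '{"delta_pos":[[-60,287,20],[-60,287,20],[-60,287,20],[-60,287,20],[-60,287,20],[-60,287,20],[-60,287,20],[-60,287,20]],"rotation":[[0,0,0],[0,0,0],[0,0,0],[0,0,0],[0,0,0],[0,0,0],[0,0,0],[0,0,0]],"claw":[0,0,0,0,0,0,0,0]}'
python3 - <<'E'
from h import *
w=grab('wrist'); p=w['pixels']; u,v=proj(w,[.51,.108,.118]); print(u,v,rel([.51,.108,.34]))
u,v=int(u),int(v); u0,v0=max(u-80,0),max(v-60,0); cv2.imwrite('pics/w2.png',cv2.resize(p[v0:v0+120,u0:u0+160],(800,600),interpolation=cv2.INTER_CUBIC)); print(u0,v0)
E
```

```text
clock: 2.5
position: [0.5097, 0.1087, 0.321]
orientation: [-0.654, 3.072, 0.0]
ft_force: [-0.3, -0.2, -0.0]
width: 0.0855
finger_force: 0.0
delta mm [ -0.2   0.1 -19.1] tool y dir deg 113.9 tilt [ 2.e-04  1.e-04 -1.e+00]
252.39459847650411 233.6123131000465 [ -0.19210891   0.111764   -19.07431668]
172 173
```

View pics/w2.png

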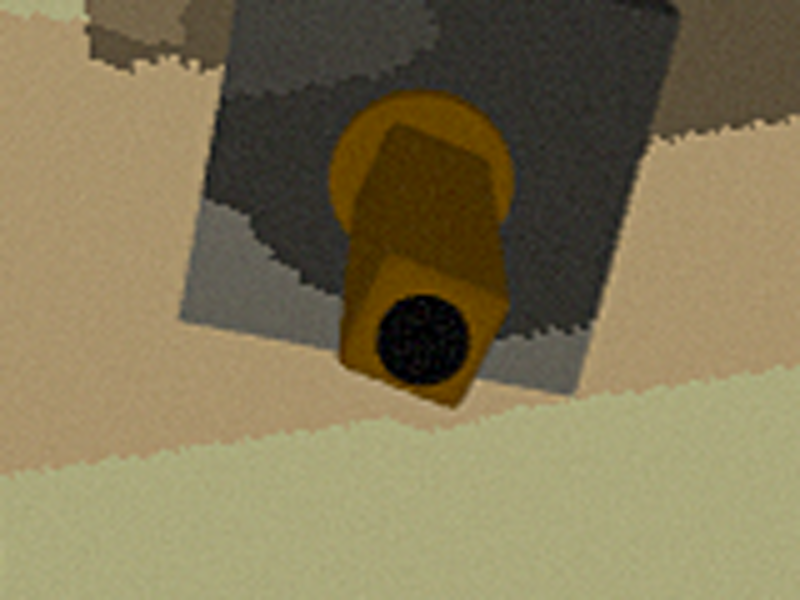

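The crop shows the handle top's corners at (385,250), (508,303), (457,408) and (340,362), with the black dot at (423,339) and the collar centre at about (422,170).

```bash
python3 - <<'E'
from h import *
w=pickle.load(open('pics/wrist.pkl','rb')); t=pickle.load(open('pics/top.pkl','rb')); s=pickle.load(open('pics/scene.pkl','rb'))
px=lambda a,b:(172+(a+.5)/5-.5,173+(b+.5)/5-.5)
C=[onz(w,*px(*q),.118) for q in((385,250),(508,303),(457,408),(340,362))]
for a,b in zip(C,C[1:]+C[:1]): d=b-a; print('edge',np.linalg.norm(d).round(4),np.degrees(np.arctan2(d[1],d[0])).round(1))
print('dot',onz(w,*px(423,339),.118),'mean',np.mean(C,0))
print('tri',tri(ray(w,*px(423,339)),ray(s,489*.64,297*.64)),tri(ray(w,*px(423,339)),ray(t,358*.64,323*.64)))
print('collar', onz(w,*px(422,172),.064))
E
```

```text
edge 0.0173 88.8
edge 0.0164 1.3
edge 0.0166 -89.9
edge 0.0169 -176.5
dot [0.51341049 0.11219041 0.118     ] mean [0.51247052 0.11170477 0.118     ]
tri (array([0.51186192, 0.1114882 , 0.12127783]), np.float64(3.4164895336532656e-05)) (array([0.50859432, 0.10813378, 0.12939401]), np.float64(0.0033071366619293425))
collar [0.51126495 0.11146879 0.064     ]
```

```bash
python3 -m jog '{"delta_pos":[[-3,1,0],[-3,1,0],[-3,1,0],[-3,1,35],[-3,1,71],[-3,1,71],[-3,1,71],[-3,1,71],[-3,1,71],[-3,1,71],[-3,1,71],[-3,1,71],[-3,1,71],[-3,1,71]],"rotation":[[0,0,8],[0,0,16],[0,0,23],[0,0,23],[0,0,23],[0,0,23],[0,0,23],[0,0,23],[0,0,23],[0,0,23],[0,0,23],[0,0,23],[0,0,23],[0,0,23]],"claw":[0,0,0,0,0,0,100,180,255,255,255,255,255,255]}'
python3 - <<'E'
from h import *
s=arm.get_state(); rel([.512,.111,.25]); print(s['qpos'],s['width'],s['finger_force'],s['ft_force'],s['ft_torque'])
E
```

```text
clock: 3.95
position: [0.5125, 0.1106, 0.2508]
orientation: [-0.027, 3.14, 0.001]
ft_force: [-2.4, 0.1, 6.3]
width: 0.0172
finger_force: 58.3
delta mm [0.5 0.4 0.8] tool y dir deg 91.0 tilt [ 1.3e-03  4.0e-04 -1.0e+00]
[ 5.87179122e-01  2.69378999e-01 -5.16985862e-01  5.79002198e-04
 -7.83126657e-01 -2.14133112e+00] 0.017189342885178472 58.33825707435608 [-2.44378041  0.13291211  6.30510305] [-0.17108409  0.60879987  0.02507732]
```

```bash
python3 -m jog '{"delta_pos":[[0,0,-5],[0,0,-20],[0,0,-50],[0,0,-90],[0,0,-125],[0,0,-125],[0,0,-125]],"rotation":[[0,0,0],[0,0,0],[0,0,0],[0,0,0],[0,0,0],[0,0,0],[0,0,0]],"claw":[255,255,255,255,255,255,255]}'
python3 - <<'E'
from h import *
w=grab('wrist'); c=grab('scene'); s=arm.get_state(); print(s['ft_force'],s['width'])
tip=s['position']-np.array([0,0,.242])
a=[]
for im,h in((w,48),(c,24)):
    u,v=proj(im,tip); print(u,v); u0,v0=int(max(u-h*2/3,0)),int(min(max(v-h,0),384-2*h)); print(u0,v0)
    a.append(cv2.resize(im['pixels'][v0:v0+2*h,u0:u0+int(h*4/3)],(400,600),interpolation=cv2.INTER_CUBIC))
cv2.imwrite('pics/b1.png',np.hstack(a))
E
```

```text
clock: 4.65
position: [0.5121, 0.1104, 0.3755]
orientation: [-0.026, 3.14, 0.002]
ft_force: [-1.0, 0.2, -0.6]
width: 0.0172
finger_force: 58.8
[ 0.56521985 -0.38730739 -1.36315759] 0.01724837127028774
253.17778896820658 209.47498437267186
221 161
312.8589885291589 187.04732831908905
296 163
```

View pics/b1.png

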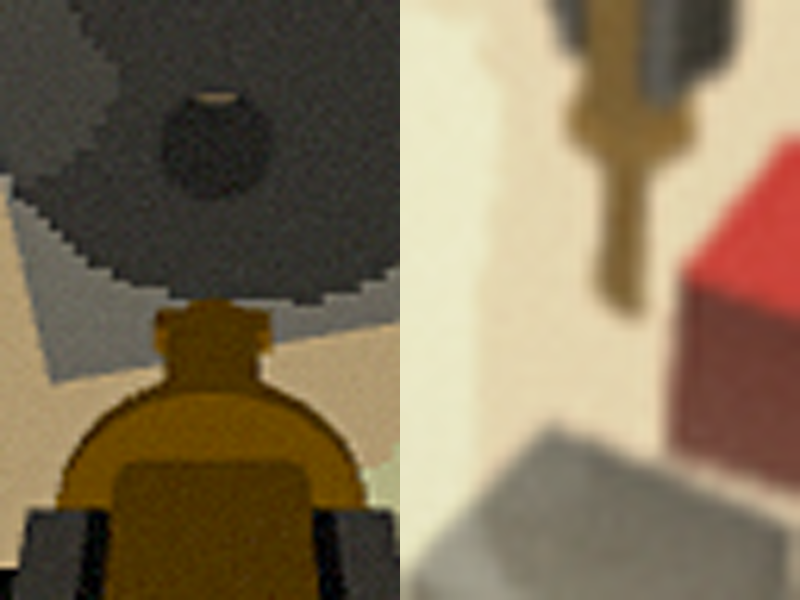

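The wrist view shows the blade's wide side along the gripper's closing axis (columns 155–272, against the shank at 165–260), so the blade lies at about 91° in the world. The stand hole centre is at (216,145). I need to turn +138° to reach the slot at 229°, because the other way would run past joint 6's limit.

```bash
python3 -m jog '{"delta_pos":[[-10,-50,0],[-20,-100,0],[-30,-150,0],[-40,-200,0],[-50,-250,0],[-55,-290,0],[-55,-290,0],[-55,-290,0],[-55,-290,0],[-55,-290,0],[-55,-290,0],[-55,-290,0],[-55,-290,0],[-55,-290,0],[-55,-290,10],[-55,-290,25],[-55,-290,45],[-55,-290,50],[-55,-290,50],[-55,-290,50]],"rotation":[[0,0,-8],[0,0,-16],[0,0,-24],[0,0,-32],[0,0,-40],[0,0,-48],[0,0,-56],[0,0,-64],[0,0,-72],[0,0,-80],[0,0,-88],[0,0,-96],[0,0,-104],[0,0,-112],[0,0,-120],[0,0,-128],[0,0,-136],[0,0,-138],[0,0,-138],[0,0,-138]],"claw":[255,255,255,255,255,255,255,255,255,255,255,255,255,255,255,255,255,255,255,255]}'
python3 - <<'E'
from h import *
w=grab('wrist'); s=arm.get_state(); print(s['ft_force'],s['width'],s['qpos']); rel([.572,-.179,.317])
tip=s['position']-np.array([0,0,.242]); print('tip',proj(w,tip),'mouth',proj(w,[.572,-.179,.058]))
u,v=proj(w,tip); u0,v0=int(u-67),int(min(v-50,284)); print(u0,v0)
cv2.imwrite('pics/b2.png',cv2.resize(w['pixels'][v0:v0+100,u0:u0+133],(800,600),interpolation=cv2.INTER_CUBIC))
E
```

```text
clock: 6.75
position: [0.572, -0.1787, 0.3239]
orientation: [2.941, -1.104, -0.002]
ft_force: [0.9, -0.2, 0.6]
width: 0.0172
finger_force: 58.9
[ 0.3464354   0.06137346 -0.02462543] 0.017420081914725088 [ 2.30322363e-02  2.98947479e-01 -2.69077332e-01  1.69892555e-04
 -1.00342467e+00  8.29825188e-01]
delta mm [0.1 0.3 7.4] tool y dir deg -131.1 tilt [-6.e-04 -2.e-04 -1.e+00]
tip (np.float64(253.325088387215), np.float64(209.3897543873571)) mouth (np.float64(253.7497452519613), np.float64(198.5155977105608))
186 159
```

View pics/b2.png

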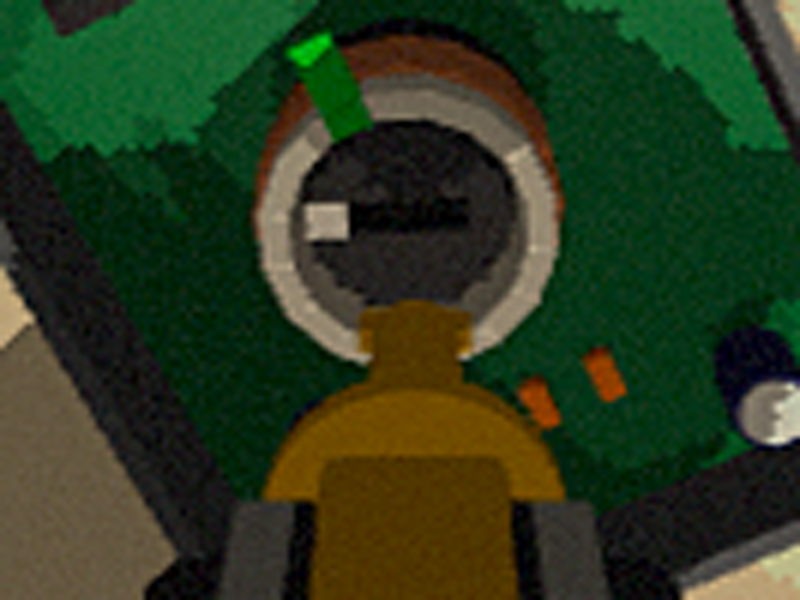

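The picture shows the slot's dark part from (350,216) to (468,213), so its centre is (410,214). The pointer is at (328,220), the rim centre at about (409,218), and the blade spans columns 360–471 with its tip edge at row 301.

```bash
python3 - <<'E'
from h import *
w=pickle.load(open('pics/wrist.pkl','rb')); s=arm.get_state(); Rt=R.from_rotvec(s['orientation']);P=s['position']
px=lambda a,b:(186+(a+.5)/6-.5,159+(b+.5)/6-.5)
T=lambda p:Rt.inv().apply(p-P)*1e3
g=w['pixels'][159:259,186:319].astype(int); 
m=((g[...,2]-g[...,0]>25)&(g[...,1]-g[...,0]>5)).astype(int)
for r in range(46,64): 
    c=np.nonzero(m[r,55:85])[0]+55; print(r,c.min() if len(c) else None,c.max() if len(c) else None,end=' | ')
print()
for n,q,z in(('rim',(409,218),.058),('slot@52',(410,214),.052),('slot@45',(410,214),.045),('slot@40',(410,214),.040)): print(n,T(onz(w,*px(*q),z)).round(1),onz(w,*px(*q),z).round(4))
for z in(.052,.045,.04):
  print(z,'slot len',(T(onz(w,*px(468,213),z))-T(onz(w,*px(350,216),z))).round(1),'pointer',(T(onz(w,*px(468,213),z))-T(onz(w,*px(328,220),z))).round(1))
print('tip front edge',T(onz(w,*px(415.5,301),P[2]-.242)).round(1))
print('blade step L,R at 8mm up', T(onz(w,*px(360,345),P[2]-.234)).round(1),T(onz(w,*px(471,345),P[2]-.234)).round(1))
for dx in(-2,0,2): q=proj(w,P+Rt.apply([dx*1e-3,0,.242])); print(dx,q)
E
```

```text
46 None None | 47 None None | 48 None None | 49 84 84 | 50 66 84 | 51 61 84 | 52 59 84 | 53 55 84 | 54 55 84 | 55 55 83 | 56 55 82 | 57 55 81 | 58 55 79 | 59 57 76 | 60 60 76 | 61 61 76 | 62 61 76 | 63 60 76 | 
rim [3.400e+00 2.000e-01 2.664e+02] [ 0.5744 -0.1811  0.058 ]
slot@52 [  1.9   0.3 272.4] [ 0.5732 -0.1802  0.052 ]
slot@45 [ -0.4   0.3 279.4] [ 0.5714 -0.1787  0.045 ]
slot@40 [ -2.1   0.3 284.4] [ 0.5702 -0.1776  0.04  ]
0.052 slot len [ 0.4 16.8  0. ] pointer [ 1.  19.9  0. ]
0.045 slot len [ 0.5 17.3  0. ] pointer [ 1.1 20.5  0. ]
0.04 slot len [ 0.5 17.6  0. ] pointer [ 1.1 20.9  0. ]
tip front edge [  0.6   1.  242. ]
blade step L,R at 8mm up [ -2.   -5.8 234. ] [ -2.    7.8 234. ]
-2 (np.float64(253.50113148102852), np.float64(211.95188779834822))
0 (np.float64(253.49958858444668), np.float64(209.50416639343277))
2 (np.float64(253.49803675002383), np.float64(207.04226559030886))
```

```bash
python3 -m jog '{"delta_pos":[[2,-0.7,0],[2,-0.7,10],[2,-0.7,20],[2,-0.7,24],[2,-0.7,24],[2,-0.7,24]],"rotation":[[0,0,-2],[0,0,-2],[0,0,-2],[0,0,-2],[0,0,-2],[0,0,-2]],"claw":[255,255,255,255,255,255]}'
python3 - <<'E'
from h import *
w=grab('wrist'); s=arm.get_state(); P=s['position']; print(s['ft_force'])
u0,v0=203,150; print(proj(w,P-np.array([0,0,.242])))
cv2.imwrite('pics/b3.png',cv2.resize(w['pixels'][v0:v0+75,u0:u0+100],(800,600),interpolation=cv2.INTER_CUBIC))
E
```

```text
clock: 7.4
position: [0.574, -0.1795, 0.3006]
orientation: [2.96, -1.051, -0.0]
ft_force: [1.4, 0.3, -0.6]
width: 0.0172
finger_force: 58.9
[ 0.10429182  0.18459343 -0.29807278]
(np.float64(253.72831408026337), np.float64(209.62027570958733))
```

View pics/b3.png

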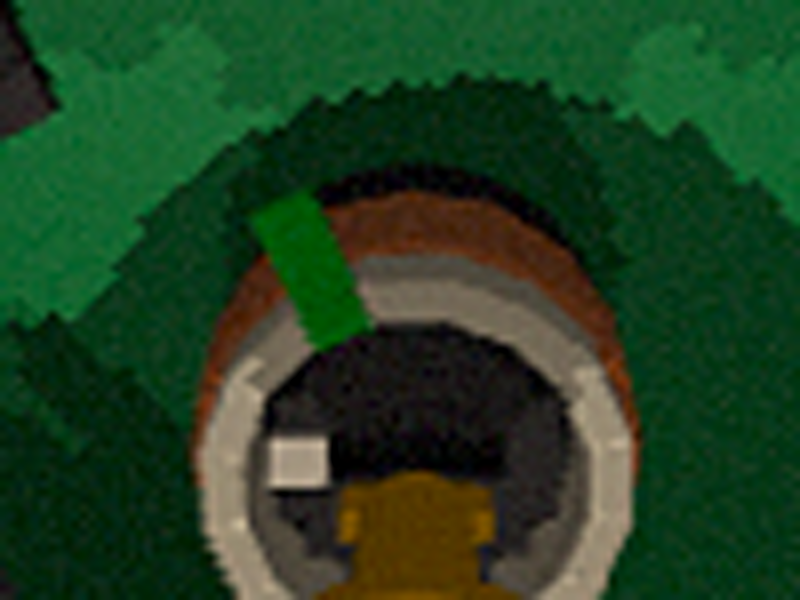

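The tip is over the slot. The slot runs from about (332,460) to (500,458) and the blade spans columns 340–496 with its tip edge at row 475. The bore centre row is about 484, which puts the slug about 7 mm deep. I'll feel downward gently from here.

```bash
python3 -m jog '{"delta_pos":[[0,0,1],[0,0,2],[0,0,3],[0,0,4],[0,0,5],[0,0,5]],"rotation":[[0,0,0],[0,0,0],[0,0,0],[0,0,0],[0,0,0],[0,0,0]],"claw":[255,255,255,255,255,255]}'
```

```text
clock: 8.05
position: [0.5739, -0.1795, 0.2955]
orientation: [2.961, -1.05, -0.0]
ft_force: [0.2, -0.2, -0.1]
width: 0.017
finger_force: 58.9
```

```bash
python3 -m jog '{"delta_pos":[[0,0,0.5],[0,0,1],[0,0,1]],"rotation":[[0,0,0],[0,0,0],[0,0,0]],"claw":[255,255,255]}'; python3 -m jog '{"delta_pos":[[0,0,0.3],[0,0,0.6],[0,0,0.6]],"rotation":[[0,0,0],[0,0,0],[0,0,0]],"claw":[255,255,255]}'
```

```text
clock: 8.35
position: [0.5739, -0.1795, 0.2946]
orientation: [-2.961, 1.05, 0.0]
ft_force: [1.1, 0.3, -0.3]
width: 0.0175
finger_force: 58.9
clock: 8.65
position: [0.574, -0.1795, 0.2941]
orientation: [2.961, -1.05, -0.0]
ft_force: [-0.0, 0.2, -0.8]
width: 0.0171
finger_force: 58.9
```

```bash
for i in 1; do python3 -m jog '{"delta_pos":[[0,0,0.3],[0,0,0.6],[0,0,0.6]],"rotation":[[0,0,0],[0,0,0],[0,0,0]],"claw":[255,255,255]}'; python3 -m jog '{"delta_pos":[[0,0,0.3],[0,0,0.6],[0,0,0.6]],"rotation":[[0,0,0],[0,0,0],[0,0,0]],"claw":[255,255,255]}'; done | egrep 'pos|ft_f'
```

```text
position: [0.574, -0.1795, 0.2935]
ft_force: [-1.3, -0.2, -0.8]
position: [0.574, -0.1795, 0.2929]
ft_force: [-0.1, -0.5, 0.1]
```

```bash
(python3 -m jog '{"delta_pos":[[0,0,0.3],[0,0,0.6],[0,0,0.6]],"rotation":[[0,0,0],[0,0,0],[0,0,0]],"claw":[255,255,255]}'; python3 -m jog '{"delta_pos":[[0,0,0.2],[0,0,0.4],[0,0,0.4]],"rotation":[[0,0,0],[0,0,0],[0,0,0]],"claw":[255,255,255]}') | egrep 'pos|ft_f'
```

```text
position: [0.5739, -0.1795, 0.2923]
ft_force: [-0.1, -0.5, -0.6]
position: [0.5739, -0.1795, 0.2919]
ft_force: [0.1, 0.3, -0.1]
```

```bash
(python3 -m jog '{"delta_pos":[[0,0,0.3],[0,0,0.6],[0,0,0.6]],"rotation":[[0,0,0],[0,0,0],[0,0,0]],"claw":[255,255,255]}'; python3 -m jog '{"delta_pos":[[0,0,0.3],[0,0,0.6],[0,0,0.6]],"rotation":[[0,0,0],[0,0,0],[0,0,0]],"claw":[255,255,255]}') | egrep 'pos|ft_f'
```

```text
position: [0.5739, -0.1795, 0.2912]
ft_force: [-0.9, -0.0, -0.7]
position: [0.574, -0.1795, 0.2907]
ft_force: [-0.6, 0.2, -1.3]
```

```bash
(python3 -m jog '{"delta_pos":[[0,0,0.2],[0,0,0.4],[0,0,0.4]],"rotation":[[0,0,0],[0,0,0],[0,0,0]],"claw":[255,255,255]}') | egrep 'pos|ft_f'
python3 - <<'E'
from h import *
w=grab('wrist'); u0,v0=203,150
cv2.imwrite('pics/b4.png',cv2.resize(w['pixels'][v0:v0+75,u0:u0+100],(800,600),interpolation=cv2.INTER_CUBIC))
E
```

```text
position: [0.5739, -0.1795, 0.2903]
ft_force: [-0.4, 0.6, 0.7]
```

View pics/b4.png

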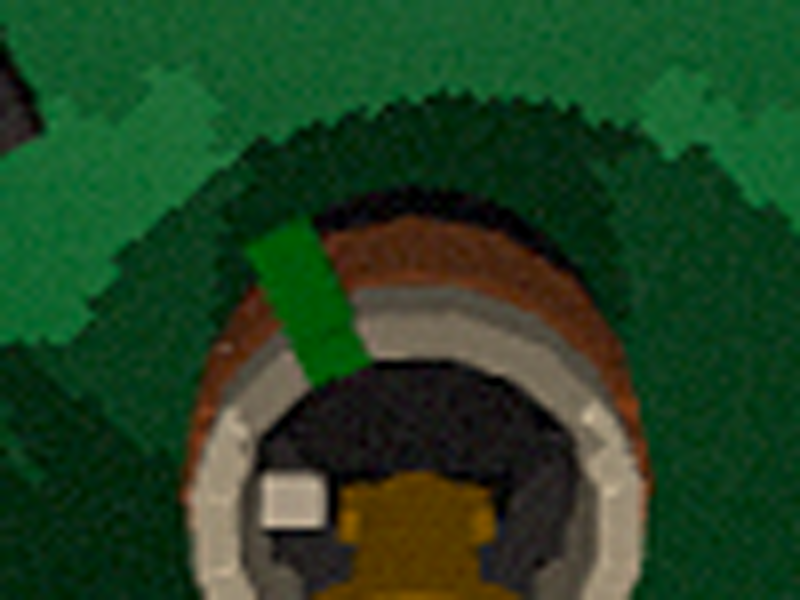

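```bash
python3 - <<'E'
from h import *
w=pickle.load(open('pics/wrist.pkl','rb')); s=arm.get_state(); Rt=R.from_rotvec(s['orientation']);P=s['position']
cp=Rt.inv().apply(w['origin']-P); cr=Rt.inv()*R.from_rotvec(w['rotation'])
def cam(pos,rv):
    r=R.from_rotvec(rv); return dict(w,origin=np.array(pos)+r.apply(cp),rotation=(r*cr).as_rotvec())
c2=cam([.572,-.1787,.3239],[2.941,-1.104,-.002]);c3=cam([.574,-.1795,.3006],[2.96,-1.051,0]);c4=cam([.5739,-.1795,.2903],[2.961,-1.05,0])
f=lambda c,u0,v0,k,a,b: ray(c,u0+(a+.5)/k-.5,v0+(b+.5)/k-.5)
def ls(rs):
    A=0;B=0
    for o,d in rs: d=d/np.linalg.norm(d); M=np.eye(3)-np.outer(d,d); A=A+M;B=B+M@o
    return np.linalg.solve(A,B)
T=lambda p:(Rt.inv().apply(p-P)*1e3).round(1)
for n,q in(('pointer',[(328,220),(300,462),(293,500)]),('green inner corner',[(372,126),(374,325),(373,360)]),('green inner L',[(343,140),(322,350),(319,387)])):
    rs=[f(c2,186,159,6,*q[0]),f(c3,203,150,8,*q[1]),f(c4,203,150,8,*q[2])]
    p=ls(rs); print(n,p.round(4),T(p), 'pairs z',[tri(rs[i],rs[j])[0][2].round(4) for i,j in((0,1),(0,2),(1,2))])
e=f(c4,203,150,8,418,475); p=e[0]+e[1]*((P[2]-.2428)-e[0][2])/e[1][2]; print('tip edge',T(p))
for z in(.05,.047,.044,.041,.038): 
    o,d=f(c4,203,150,8,293,500); print(z,'pointer',T(o+d*(z-o[2])/d[2]))
E
```

```text
pointer [ 0.5805 -0.1709  0.0526] [ -0.3 -10.8 237.7] pairs z [np.float64(0.0536), np.float64(0.052), np.float64(0.0537)]
green inner corner [ 0.5865 -0.185   0.0517] [ 13.2  -3.6 238.6] pairs z [np.float64(0.0496), np.float64(0.0518), np.float64(0.0638)]
green inner L [ 0.5894 -0.1817  0.0594] [ 13.4  -7.9 230.9] pairs z [np.float64(0.0561), np.float64(0.0604), np.float64(0.0688)]
tip edge [2.000e-01 8.000e-01 2.428e+02]
0.05 pointer [ -1.4 -11.  240.3]
0.047 pointer [ -2.6 -11.2 243.3]
0.044 pointer [ -3.8 -11.4 246.3]
0.041 pointer [ -5.  -11.5 249.3]
0.038 pointer [ -6.2 -11.7 252.3]
```

```bash
cat > g.py <<'E'
from h import *
w=pickle.load(open('pics/wrist.pkl','rb')); s=arm.get_state(); Rt=R.from_rotvec(s['orientation']);P=s['position']
T=lambda p:(Rt.inv().apply(p-P)*1e3).round(1)
def F(a,b,z): 
    o,d=ray(w,203+(a+.5)/8-.5,150+(b+.5)/8-.5); return o+d*(z-o[2])/d[2]
E
python3 - <<'E'
from g import *
print('inner near edge',T(F(425,358,.058)),'outer near edge',T(F(425,308,.058)),T(F(425,285,.058)))
print('inner L,R',T(F(242,530,.058)),T(F(598,530,.058)),'outer L,R',T(F(188,530,.058)),T(F(645,530,.058)))
for z in(.052,.050,.047,.044,.041,.038): print(z,'slot line',T(F(418,499,z)), 'slug near edge',T(F(425,358,z)))
g=w['pixels'][150:225,203:303]; print('col 330/8', g[52:72,41].sum(1), 'col 63',g[52:72,63].sum(1), 'vert col 53',g[30:62,53].sum(1))
E
```

```text
inner near edge [ 15.6   1.3 232.3] outer near edge [ 20.2   1.3 232.3] [ 22.3   1.3 232.3]
inner L,R [ -1.  -15.4 232.3] [ -1.   17.2 232.3] outer L,R [ -1.  -20.3 232.3] [ -1.   21.4 232.3]
0.052 slot line [ -0.4   0.7 238.3] slug near edge [ 13.5   1.3 238.3]
0.05 slot line [ -1.2   0.7 240.3] slug near edge [ 12.9   1.4 240.3]
0.047 slot line [ -2.4   0.7 243.3] slug near edge [ 11.8   1.4 243.3]
0.044 slot line [ -3.6   0.7 246.3] slug near edge [ 10.8   1.4 246.3]
0.041 slot line [ -4.8   0.7 249.3] slug near edge [  9.8   1.4 249.3]
0.038 slot line [ -6.1   0.8 252.3] slug near edge [  8.8   1.4 252.3]
col 330/8 [ 72  72  56  72  60  83  47   5   0   2   0   0   6  51 108 109 112 104
 118  70] col 63 [ 27  84  79  57  80  46  37   5  34   0  40  58  70  91  99 100 129 116
 120  88] vert col 53 [132 124 136 127 172 178 225 209 216 276 323 313 306 316 260  13  78  42
  56  83  40  76  59  77  54  50  63  82  85 146 145 149]
```

The tip is centred on the bore axis to within about 0.5 mm and the slot looks entered (slot rows 464–516 either side of the blade, tip edge at 475). I'll keep feeling down for the floor.

```bash
(python3 -m jog '{"delta_pos":[[0,0,0.2],[0,0,0.4],[0,0,0.4]],"rotation":[[0,0,0],[0,0,0],[0,0,0]],"claw":[255,255,255]}'; python3 -m jog '{"delta_pos":[[0,0,0.2],[0,0,0.4],[0,0,0.4]],"rotation":[[0,0,0],[0,0,0],[0,0,0]],"claw":[255,255,255]}') | egrep 'pos|ft_f'
```

```text
position: [0.574, -0.1795, 0.2899]
ft_force: [0.4, 0.3, -1.0]
position: [0.5739, -0.1795, 0.2895]
ft_force: [0.2, -0.5, -0.8]
```

```bash
(python3 -m jog '{"delta_pos":[[0,0,0.2],[0,0,0.4],[0,0,0.4]],"rotation":[[0,0,0],[0,0,0],[0,0,0]],"claw":[255,255,255]}') | egrep 'pos|ft_f'
```

```text
position: [0.574, -0.1795, 0.2891]
ft_force: [-0.4, -0.2, 0.1]
```

```bash
(python3 -m jog '{"delta_pos":[[0,0,0.3],[0,0,0.6],[0,0,0.6]],"rotation":[[0,0,0],[0,0,0],[0,0,0]],"claw":[255,255,255]}'; python3 -m jog '{"delta_pos":[[0,0,0.2],[0,0,0.4],[0,0,0.4]],"rotation":[[0,0,0],[0,0,0],[0,0,0]],"claw":[255,255,255]}') | egrep 'clock|pos|ft_f'
```

```text
clock: 12.0
position: [0.5739, -0.1795, 0.2884]
ft_force: [-0.2, 0.2, 0.2]
clock: 12.3
position: [0.574, -0.1795, 0.2881]
ft_force: [-0.1, -0.2, -0.7]
```

```bash
(python3 -m jog '{"delta_pos":[[0,0,0.2],[0,0,0.4],[0,0,0.4]],"rotation":[[0,0,0],[0,0,0],[0,0,0]],"claw":[255,255,255]}') | egrep 'pos|ft_f'
```

```text
position: [0.574, -0.1795, 0.2878]
ft_force: [-0.4, -0.8, 1.6]
```

```bash
(python3 -m jog '{"delta_pos":[[0,0,0.2],[0,0,0.4],[0,0,0.4]],"rotation":[[0,0,0],[0,0,0],[0,0,0]],"claw":[255,255,255]}') | egrep 'pos|ft_f'
```

```text
position: [0.574, -0.1795, 0.2876]
ft_force: [-1.1, 0.0, 4.0]
```

```bash
cat > m.py <<'E'
from h import *
def pointer():
    w=grab('wrist'); im=w['pixels'].astype(int); s=arm.get_state(); P=s['position']; Rt=R.from_rotvec(s['orientation'])
    hsv=cv2.cvtColor(w['pixels'],cv2.COLOR_BGR2HSV)
    m=((hsv[...,2]>115)&(hsv[...,1]<75)).astype(np.uint8)
    n,l,st,c=cv2.connectedComponentsWithStats(m); out=[]
    for i in range(1,n):
        if 15<st[i,4]<140 and 200<c[i][0]<310 and 150<c[i][1]<240:
            p=onz(w,*c[i],.049); d=p-np.array([.5735,-.1795,.049]); out.append((st[i,4],c[i].round(1).tolist(),(np.linalg.norm(d)*1e3).round(1),np.degrees(np.arctan2(d[1],d[0])).round(1)))
    y=Rt.as_matrix()[:,1]
    print(out,'ydir',np.degrees(np.arctan2(y[1],y[0])).round(1),s['ft_force'].round(1),s['ft_torque'].round(3),s['clock'])
E
python3 -c "from m import *; pointer()"
python3 -m jog '{"delta_pos":[[0,0,0.15],[0,0,0.15],[0,0,0.15],[0,0,0.15],[0,0,0.15]],"rotation":[[0,0,4],[0,0,8],[0,0,12],[0,0,15],[0,0,15]],"claw":[255,255,255,255,255]}' | egrep 'pos|ft_f'
python3 -c "from m import *; pointer()"
```

```text
[(np.int32(46), [239.3, 213.6], np.float64(11.4), np.float64(57.9))] ydir -129.1 [-0.4 -0.4  2.8] [0.133 0.357 0.003] 12.95
position: [0.5743, -0.1796, 0.2875]
ft_force: [-0.2, -1.8, 3.3]
[(np.int32(128), [231.0, 217.6], np.float64(18.4), np.float64(49.3)), (np.int32(48), [239.8, 216.7], np.float64(11.7), np.float64(53.3))] ydir -144.0 [-0.1 -0.9  3.7] [-0.485 -0.133  0.046] 13.5
```

```bash
python3 -m jog '{"delta_pos":[[0,0,0.1],[0,0,0.1],[0,0,0.1],[0,0,0.1],[0,0,0.1],[0,0,0.1]],"rotation":[[0,0,4],[0,0,8],[0,0,12],[0,0,16],[0,0,20],[0,0,20]],"claw":[255,255,255,255,255,255]}' | egrep 'pos|ft_f'
python3 -c "from m import *; pointer()"
```

```text
position: [0.5742, -0.1798, 0.2874]
ft_force: [-0.2, -2.2, 3.7]
[(np.int32(85), [230.6, 221.2], np.float64(19.5), np.float64(37.7)), (np.int32(47), [239.9, 216.4], np.float64(11.5), np.float64(32.3))] ydir -163.9 [-0.1 -2.5  5.3] [-1.094 -0.049  0.028] 14.15
```

```bash
sed -i 's/onz(w,\*c\[i\],.049); d=p-.*; out/onz(w,*c[i],.0515); d=p-(P+Rt.apply([-.0008,.00075,P[2]-.0515])); out/' m.py
python3 -m jog '{"delta_pos":[[0,0,0.1],[0,0,0.1],[0,0,0.1],[0,0,0.1],[0,0,0.1],[0,0,0.1],[0,0,0.1],[0,0,0.1]],"rotation":[[0,0,5],[0,0,10],[0,0,15],[0,0,20],[0,0,25],[0,0,30],[0,0,34],[0,0,34]],"claw":[255,255,255,255,255,255,255,255]}' | egrep 'pos|ft_f'
python3 - <<'E'
from m import *; pointer()
w=pickle.load(open('pics/wrist.pkl','rb'));hsv=cv2.cvtColor(w['pixels'],cv2.COLOR_BGR2HSV)
m=((abs(hsv[...,0].astype(int)-60)<6)&(hsv[...,1]>180)&(hsv[...,2]>60)).astype(np.uint8)
s=arm.get_state();P=s['position'];Rt=R.from_rotvec(s['orientation'])
n,l,st,c=cv2.connectedComponentsWithStats(m)
for i in range(1,n):
    if st[i,4]>15 and 180<c[i][0]<330 and 130<c[i][1]<260: 
        d=onz(w,*c[i],.058)-(P+Rt.apply([-.0008,.00075,P[2]-.058])); print('green',st[i],c[i],np.linalg.norm(d[:2])*1e3,np.degrees(np.arctan2(d[1],d[0])))
cv2.imwrite('pics/b5.png',cv2.resize(w['pixels'][150:225,203:303],(800,600),interpolation=cv2.INTER_CUBIC))
E
```

```text
position: [0.574, -0.1799, 0.2873]
ft_force: [-0.0, -3.5, 5.4]
[(np.int32(46), [239.8, 216.0], np.float64(10.9), np.float64(-11.3)), (np.int32(35), [231.8, 226.9], np.float64(19.8), np.float64(12.9))] ydir 162.1 [-0.3 -3.1  5.2] [-1.537  0.222  0.026] 15.0
green [213 214  20  10 147] [222.27210884 218.54421769] 23.177105908960584 -16.74876043255226
```

View pics/b5.png

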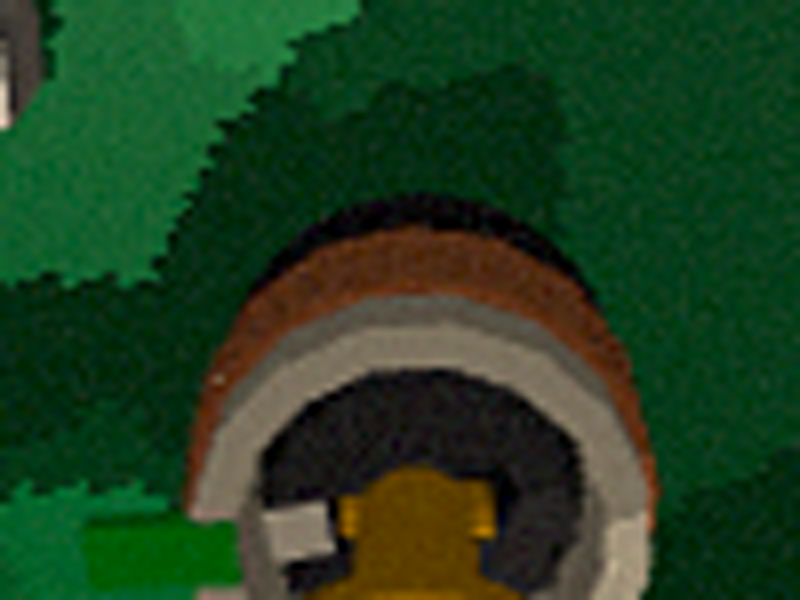

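The pointer, centred at (298,530), is about 5° short of the green bar, which runs from (85,552) to (240,550). Three independent estimates agree on this. I'll turn 5.5° more and hold.

```bash
python3 -m jog '{"delta_pos":[[0,0,0],[0,0,0],[0,0,0],[0,0,0],[0,0,0],[0,0,0]],"rotation":[[0,0,2.5],[0,0,5],[0,0,5.5],[0,0,5.5],[0,0,5.5],[0,0,5.5]],"claw":[255,255,255,255,255,255]}' | egrep 'pos|ft_f'
cat > gr.py <<'E'
from m import *
pointer()
w=pickle.load(open('pics/wrist.pkl','rb'));hsv=cv2.cvtColor(w['pixels'],cv2.COLOR_BGR2HSV)
m=((abs(hsv[...,0].astype(int)-60)<6)&(hsv[...,1]>180)&(hsv[...,2]>60)).astype(np.uint8)
s=arm.get_state();P=s['position'];Rt=R.from_rotvec(s['orientation'])
n,l,st,c=cv2.connectedComponentsWithStats(m)
for i in range(1,n):
    if 80<st[i,4]<250 and 180<c[i][0]<330 and 130<c[i][1]<260:
        v,u=np.nonzero(l==i); q=np.array([onz(w,a,b,.058)[:2] for a,b in zip(u,v)]); d=onz(w,*c[i],.058)-(P+Rt.apply([-.0008,.00075,P[2]-.058]))
        e=np.linalg.eigh(np.cov(q.T))[1][:,1]; print('green',c[i],np.linalg.norm(d[:2])*1e3,np.degrees(np.arctan2(d[1],d[0])),'axis dir',np.degrees(np.arctan(e[1]/e[0])))
# pointer orientation: min-area rectangle of the upsampled, unprojected blob
g=cv2.resize(w['pixels'][205:230,228:255],None,fx=8,fy=8,interpolation=cv2.INTER_CUBIC); h=cv2.cvtColor(g,cv2.COLOR_BGR2HSV)
mm=((h[...,2]>90)&(h[...,1]<90)).astype(np.uint8)
for k in cv2.findContours(mm,cv2.RETR_EXTERNAL,cv2.CHAIN_APPROX_NONE)[0]:
    if cv2.contourArea(k)>1200:
        q=np.float32([(onz(w,228+(a+.5)/8-.5,205+(b+.5)/8-.5,.0515)[:2]-P[:2])*1e4 for a,b in k[:,0]]); print('rect',cv2.contourArea(k),cv2.minAreaRect(q))
E
python3 gr.py
```

```text
position: [0.574, -0.1799, 0.2873]
ft_force: [-0.5, -3.2, 5.7]
[(np.int32(46), [239.8, 216.0], np.float64(10.9), np.float64(-17.0)), (np.int32(23), [232.3, 228.0], np.float64(19.9), np.float64(10.2))] ydir 156.6 [-1.3 -2.5  6. ] [-1.572  0.325  0.033] 15.65
green [222.73825503 221.5033557 ] 23.053622681686182 -16.464420521153205 axis dir -19.04410833898622
rect 1811.5 ((179.53482055664062, 31.229969024658203), (74.67356872558594, 56.57747268676758), 17.525745391845703)
rect 3377.0 ((103.59634399414062, -22.70290756225586), (55.29507827758789, 65.38777160644531), 79.04771423339844)
rect 4421.0 ((143.6576690673828, -90.12569427490234), (112.97312927246094, 49.058528900146484), 49.39606857299805)
```

The pointer reads -17.0° and the green mark -16.5° with the same method, and the chained estimate is -13.9° against -13.7°. It is at the mark. I'll hold about 1 s, then lift out.

```bash
python3 -m jog '{"delta_pos":[[0,0,0],[0,0,0],[0,0,0],[0,0,0],[0,0,0],[0,0,0],[0,0,0],[0,0,0],[0,0,0],[0,0,0]],"rotation":[[0,0,0],[0,0,0],[0,0,0],[0,0,0],[0,0,0],[0,0,0],[0,0,0],[0,0,0],[0,0,0],[0,0,0]],"claw":[255,255,255,255,255,255,255,255,255,255]}' | egrep 'pos|ft_f'
python3 -m jog '{"delta_pos":[[0,0,0],[0,0,-1],[0,0,-3],[0,0,-6],[0,0,-20],[0,0,-50],[0,0,-85],[0,0,-85],[0,0,-85]],"rotation":[[0,0,-2],[0,0,-4],[0,0,-4],[0,0,-4],[0,0,-4],[0,0,-4],[0,0,-4],[0,0,-4],[0,0,-4]],"claw":[255,255,255,255,255,255,255,255,255]}' | egrep 'pos|ft_f'
python3 - <<'E'
from gr import *
print(s['width'],w['origin']); rel([.5125,.1106,.372])
# slot/pointer now unobstructed? dark + white blob centroids near coil
o=[.5735,-.1794,.0515]; print(proj(w,o))
E
```

```text
position: [0.574, -0.1799, 0.2873]
ft_force: [-0.9, -3.8, 5.1]
position: [0.5741, -0.1792, 0.3738]
ft_force: [0.7, -0.3, -1.3]
[(np.int32(25), [244.1, 181.9], np.float64(11.3), np.float64(-18.3))] ydir 160.4 [-0.4 -0.  -1. ] [-0.002  0.021  0.041] 17.6
0.016965719972488073 [ 0.54560019 -0.2580634   0.34278461]
delta mm [-252.5  154.7    0.6] tool y dir deg 160.4 tilt [ 8.e-04  7.e-04 -1.e+00]
(np.float64(254.7989479078573), np.float64(180.33846361151242))
```

```bash
python3 - <<'E'
from h import *
w=pickle.load(open('pics/wrist.pkl','rb'));p=w['pixels'];hsv=cv2.cvtColor(p,cv2.COLOR_BGR2HSV)
m=((abs(hsv[...,0].astype(int)-60)<6)&(hsv[...,1]>200)&(hsv[...,2]>90)).astype(np.uint8)
n,l,st,c=cv2.connectedComponentsWithStats(m)
A=lambda a,b:np.degrees(np.arctan2(*(a-b)[1::-1]))
for i in range(1,n):
    if 12<st[i,4]<250 and 200<c[i][0]<300 and 140<c[i][1]<230: print('green',st[i],c[i],onz(w,*c[i],.058))
g=p[160:205,225:290].sum(2)
P=onz(w,244.1,181.9,.0515)
# slot: darkest pixels inside the slug disc
v,u=np.nonzero(g[8:38,12:48]<28); u=u+237; v=v+168
q=np.array([onz(w,a,b,.0515)[:2] for a,b in zip(u,v)]); print(len(u),u.min(),u.max(),v.min(),v.max())
print('slot mean',q.mean(0),'pointer',P,'dir',A(P[:2],q.mean(0)))
np.set_printoptions(linewidth=250); print(g[14:34,12:44]//6)
E
```

```text
green [226 182  13   6  38] [233.55263158 184.55263158] [ 0.59429899 -0.18411236  0.058     ]
78 241 271 168 197
slot mean [ 0.57319537 -0.18081646] pointer [ 0.58430168 -0.18147626  0.0515    ] dir -3.399824196612659
[[47 49 51 45 18  0  4 15 16 14 15 16 12 14 15 15 14 16 13 18 17 16 12 14 13 12 16 18 17 14 12  9]
 [49 48 50 44  0  0  5 17 14 15 14 15 13 11 10 13 15 14 16 14 12 15 18 17 17 15 17 15 17 15 15 13]
 [49 49 48 41  6 18 18 15 17 16 12 17 13 18 19 12 16 12 15 12 14 16 19 17 15 14 18 12 13 14 13 16]
 [49 48 47 30  6 16 14 16 13 16 17 13 14 14 17 15 15 14 19 16 15 12  7  9  9  9  7 10 16 16 19 14]
 [53 67 64 34  2 13  9 12 13 15  8 14 15 14 11 10  7  3  4  0  0  0  5  0  1  2  3 13 13 22 15 14]
 [49 50 55 20  9 26 32 37 45 42 18  0  1  0  4  0  0  0  6  0  7  0  0  4  8  0  1  9 14 16 14 18]
 [70 67 46 30 47 80 76 75 73 72 33  0  0  7  3  0  4  6  0  1  0  5  3  5  4  0  2  3 14 18 16 11]
 [15 13 30 27 35 74 69 70 69 67 32  0  4  0  0  2  0  5  2  0  2  1  7  0  1  8  5 12 19 16 18 14]
 [17 18 31 31 39 73 70 70 70 70 51  0  0  3  3  0  6  1  2  7  9 12 12 13  9 15 15 15 13 1
[... 398 characters left out ...]
15 19]
 [59 71 82 45 33 31 22 12 15 14 11 13 11 12 14 19 12 10 15 12 14 12 13 12 15 16 13 13 17 10 19 32]
 [68 62 61 51 33 32 31 26  0  5 18 12 16 12 15 15 17 17 17 11 11 14 12 17 13 17 15 11 14 15 19 30]
 [67 65 65 60 46 30 34 34 28 15 14 11 16 15 13 16 12 12 14 16 18 15 18 13 16 16 13  9  6 27 36 32]
 [51 65 62 66 59 33 32 36 33 21 14 12 14 11 14 13 14 14 15 15 10 17 12 14 15 10 13 11 24 36 31 31]
 [39 67 63 63 61 45 30 35 31 34 23 23 10  4 12 16 16 14 14 12 14 12 15 14 11 13 15 25 38 31 31 35]
 [31 51 67 62 64 62 38 32 34 35 34 37 36 26 12 12 12 15 14 14 13 11 12 20 24 26 30 30 35 32 29 39]
 [21 37 66 64 63 68 63 40 32 33 34 33 36 31 19 20 24 27 32 30 26 30 37 40 35 35 35 35 31 30 42 61]]
```

```bash
python3 - <<'E'
from h import *
w=pickle.load(open('pics/wrist.pkl','rb'));p=w['pixels']; g=p.astype(int).sum(2)
def ax(u,v,wt,z):
    q=np.array([onz(w,a,b,z)[:2] for a,b in zip(u,v)]); e=np.linalg.eigh(np.cov(q.T,aweights=wt))[1][:,1]; return np.average(q,0,wt),np.degrees(np.arctan(e[1]/e[0]))
v,u=np.mgrid[176:186,247:265]; k=np.clip(84-g[v,u],0,None)*(g[v,u]<55); k=k.ravel(); print('slot',ax(u.ravel()[k>0],v.ravel()[k>0],k[k>0],.0515))
v,u=np.mgrid[178:192,222:243]; b,gg,r=[p[...,i].astype(int)[v,u] for i in range(3)]; print((gg-r-b)[::2].tolist()[3])
k=(gg-b-r).ravel(); ok=(k>75)
print('green',ok.sum(),ax(u.ravel()[ok],v.ravel()[ok],k[ok],.058))
E
```

```text
slot (array([ 0.57298685, -0.17960625]), np.float64(-11.567768358729003))
[34, 35, 39, 55, 72, 76, 74, 68, 71, 80, 101, 89, 91, 106, 101, 87, 93, 18, -73, -77, -101]
green 62 (array([ 0.59519962, -0.18493759]), np.float64(-13.252729189627798))
```

The unobstructed view puts the slot at about -12° and the green mark at about -13.4°, so the slug is at the mark within roughly 1.5°. Now I return the tool to the stand at the pose where it was grasped.

```bash
python3 -m jog '{"delta_pos":[[-42,26,0],[-84,52,0],[-126,78,0],[-168,103,0],[-210,129,0],[-252.5,154.7,0],[-252.5,154.7,0],[-252.5,154.7,0],[-252.5,154.7,0],[-252.5,154.7,0],[-252.5,154.7,0],[-252.5,154.7,0]],"rotation":[[0,0,8],[0,0,16],[0,0,24],[0,0,32],[0,0,40],[0,0,48],[0,0,56],[0,0,64],[0,0,69.4],[0,0,69.4],[0,0,69.4],[0,0,69.4]],"claw":[255,255,255,255,255,255,255,255,255,255,255,255]}' | egrep 'clock|pos|ft_f'
python3 - <<'E'
from h import *
rel([.5125,.1106,.2508])
w=grab('wrist'); s=arm.get_state(); P=s['position']; print(P,s['ft_force'])
p=w['pixels'].astype(int); m=(p.sum(2)<75).astype(np.uint8); n,l,st,c=cv2.connectedComponentsWithStats(m)
print('axis @z60',proj(w,[P[0],P[1],.06]))
for i in range(1,n):
    if 80<st[i,4]<600 and 200<c[i][0]<310 and 130<c[i][1]<260: print(st[i],c[i],onz(w,*c[i],.06))
E
```

```text
clock: 18.8
position: [0.5127, 0.11, 0.3716]
ft_force: [0.8, 0.8, 0.1]
delta mm [1.000e-01 6.000e-01 1.208e+02] tool y dir deg 91.2 tilt [-8.e-04 -3.e-04 -1.e+00]
[0.51272884 0.10998207 0.37170923] [ 1.04038112 -0.51677115 -0.69297762]
axis @z60 (np.float64(253.97155666781592), np.float64(185.11940177472988))
```

```bash
python3 -m jog '{"delta_pos":[[0,0.6,20],[0,0.6,50],[0,0.6,70],[0,0.6,80],[0,0.6,80]],"rotation":[[0,0,0],[0,0,0],[0,0,0],[0,0,0],[0,0,0]],"claw":[255,255,255,255,255]}' | egrep 'pos|ft_f'
python3 -m jog '{"delta_pos":[[0,0,10],[0,0,20],[0,0,30],[0,0,36],[0,0,38],[0,0,38]],"rotation":[[0,0,0],[0,0,0],[0,0,0],[0,0,0],[0,0,0],[0,0,0]],"claw":[255,255,255,255,255,255]}' | egrep 'pos|ft_f'
```

```text
position: [0.5125, 0.1105, 0.2908]
ft_force: [0.1, -0.3, 0.1]
position: [0.5127, 0.1108, 0.2537]
ft_force: [-0.2, -0.8, 0.1]
```

```bash
python3 -m jog '{"delta_pos":[[0,0,0.7],[0,0,1.4],[0,0,2],[0,0,2]],"rotation":[[0,0,0],[0,0,0],[0,0,0],[0,0,0]],"claw":[255,255,255,255]}' | egrep 'pos|ft_f'
```

```text
position: [0.5127, 0.1108, 0.2521]
ft_force: [-0.2, -0.7, -0.7]
```

```bash
python3 -m jog '{"delta_pos":[[0,0,0.5],[0,0,1],[0,0,1]],"rotation":[[0,0,0],[0,0,0],[0,0,0]],"claw":[255,255,255]}' | egrep 'pos|ft_f'
python3 -m jog '{"delta_pos":[[0,0,0.4],[0,0,0.6],[0,0,0.6]],"rotation":[[0,0,0],[0,0,0],[0,0,0]],"claw":[255,255,255]}' | egrep 'pos|ft_f'
```

```text
position: [0.5127, 0.1108, 0.2509]
ft_force: [-0.3, -0.1, 0.7]
position: [0.5128, 0.1108, 0.2508]
ft_force: [-1.8, -0.9, 4.8]
```

The collar is seated: 4.8 N at the original height. I'll release and withdraw.

```bash
python3 -m jog '{"delta_pos":[[0,0,0],[0,0,0],[0,0,0],[0,0,0],[0,0,0],[0,0,0],[0,0,0],[0,0,-20],[0,0,-60],[0,0,-100],[0,0,-130],[0,0,-130],[0,0,-130],[0,0,-130]],"rotation":[[0,0,0],[0,0,0],[0,0,0],[0,0,0],[0,0,0],[0,0,0],[0,0,0],[0,0,0],[0,0,0],[0,0,0],[0,0,0],[0,0,0],[0,0,0],[0,0,0]],"claw":[200,120,40,0,0,0,0,0,0,0,0,0,0,0]}'
python3 - <<'E'
from h import *
old={n:pickle.load(open(f'pics/{n}.pkl','rb')) for n in('top',)}
w=grab('wrist');t=grab('top');c=grab('scene')
h=lambda im:cv2.cvtColor(im['pixels'],cv2.COLOR_BGR2HSV)
m=((abs(h(w)[...,0].astype(int)-20)<9)&(h(w)[...,1]>150)).astype(np.uint8)
n,l,st,ce=cv2.connectedComponentsWithStats(m)
for i in range(1,n):
    if st[i,4]>150: print('wrist yellow',st[i],ce[i])
for p in([.5125,.111,.118],[.5125,.111,.064]): print('expect',proj(w,p),proj(c,p))
m=((abs(h(c)[...,0].astype(int)-22)<10)&(h(c)[...,1]>110)).astype(np.uint8); mm=m[170:235,295:330]; v,u=np.nonzero(mm); print('scene yellow',u.min()+295,u.max()+295,v.min()+170,v.max()+170)
for r in range(mm.shape[0]):
    k=np.nonzero(mm[r])[0]
    if len(k): print(r+170,k.min()+295,k.max()+295,end='; ')
E
```

```text
clock: 22.35
position: [0.5123, 0.1107, 0.3794]
orientation: [0.028, -3.14, 0.001]
ft_force: [0.7, -0.3, -1.0]
width: 0.0856
finger_force: 0.0
wrist yellow [240 170  30  44 882] [254.49092971 188.44331066]
wrist yellow [434 196  78 101 709] [463.74047955 241.62623413]
wrist yellow [  0 206  23  36 226] [ 11.30530973 221.23893805]
expect (np.float64(254.45504469020685), np.float64(203.08332716743067)) (np.float64(312.61808621848627), np.float64(190.97458326665955))
expect (np.float64(254.40734445213747), np.float64(184.40179527193257)) (np.float64(311.58182744806436), np.float64(205.01080262868035))
scene yellow 309 316 192 207
192 310 316; 193 310 316; 194 310 316; 195 310 316; 196 310 316; 197 310 315; 198 309 315; 199 310 315; 200 311 314; 201 313 314; 202 314 314; 203 313 314; 206 315 315; 207 313 314;
```

The tool stands where it did at the start: scene rows 192–207 now against 192–208 then, and upright. The gripper is clear, so I'm handing in.

```bash
python3 -c "from station import arm; print(arm.finish_job())"
```

```text
the job is handed in; nothing more can be done
None
```

I turned the slug clockwise to the green mark (within about 2° by the wrist camera), held it there about 1 s at 5–6 N, put the tool back upright and fully home in its stand, and handed the job in at about 22.5 s.

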